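Make up a dryer drum roller on its axle and offer it up

TASK

Make up the new drum roller for the tumble dryer: thread the yellow spacer collar and then the blue-hubbed roller down over the axle standing in the aluminium block, each fully home. Then take the axle by its bare end above the roller, draw it up out of the block and lay it over until it is roughly level (within about 30 degrees), with collar and roller still up against the flange, and finish holding it so, still, at least 20 cm above the worktop, as it goes into the dryer. Leave the old grey-hubbed roller and everything else on the worktop where it is.

Things in the scene. Friction and masses are not known exactly. Their poses are not given: they have to be found in the camera images.
- axle: steel roller axle, 0.14 kg, standing loose and upright in the block's middle hole. Along its own z: threaded stub 12 mm across, 28 mm long (in the hole); hexagonal flange 31 mm over corners, 5 mm thick (resting on the block); smooth shaft 14 mm across, 60 mm long; taper of 6 mm to 8 mm across. Origin on the axis at the flange's underside, own z towards the tip
- axle_tip (a point): centre of the axle's tapered free end, 71 mm above the axle's origin. With collar and roller home the axle stays bare from 39 to 71 mm above its origin, to be pinched there with the gripper upright or leaning; only its weight keeps it in the block
- collar_home (a point): where the collar's centre is when it lies home on the flange: on the axle's axis, 10 mm above its origin
- roller_home (a point): where the roller's centre is when it lies home on the collar: on the axle's axis, 27 mm above its origin
- block: aluminium bench block, 90 x 90 mm and 45 mm high, fixed to the worktop, with five blind holes from above; the axle's stub stands in the middle one (14.5 mm across, 34 mm deep). Origin under its centre
- block_mouth (a point): centre of the middle hole's mouth, on the block's top face 45 mm above the worktop; the axle's origin lies here while it is seated
- collar: yellow plastic spacer collar, 42 mm across, 10 mm thick, bore 17 mm, 0.02 kg, lying flat on the worktop; origin at its centre (5 mm up), own z along its axis, both faces alike
- roller: new drum roller, black rubber tyre on a blue hub, 58 mm across, 24 mm wide, bore 17 mm, about 0.09 kg, lying flat on the worktop; origin at its centre (12 mm up), own z along its axis, both faces alike
- old_roller: the worn roller taken out of the machine, same size as the new one but with a grey hub and a brown tyre; lies flat; origin at its centre (12 mm up). Leave it alone
- spanner: steel spanner, 200 mm long, lying along its own x; leave it alone
- screwdriver: screwdriver with red handle, 200 mm long, lying along its own x; leave it alone
- grease: white jar with black lid, 56 mm across, 45 mm high; origin under its centre; leave it alone
- spray_bottle: blue spray bottle with red trigger head, 70 mm across, 240 mm high, nozzle towards its own -x; origin under its centre; leave it alone
- detergent: red detergent bottle with white cap, 75 x 120 mm and 243 mm high; origin under its centre; leave it alone
- lint_filter: the dryer's lint filter lying flat, white frame 130 x 220 mm (its own x, y), 30 mm high; origin under its centre; leave it alone
- screw_tray: steel tray of screws and nuts, 80 x 120 mm (its own x, y), 22 mm high; origin under its centre; leave it alone
Mind the look-alikes: they are no part of the job. Several things look just like the roller: the one meant starts farthest to the robot's left.

How it is judged:
By the outcome, as a careful person would: the job done as asked, in the order asked, and still so for the second after the job is handed in, while the arm keeps its last pose, push and grip.
It also fails if it takes over 72 s, if anything falls off the work surface, if the arm or the gripper's body presses on something with over 40 N, if the wrist force passes 120 N, or if a joint passes its speed limit or range.

ROBOT

A 6-joint arm with a two-finger parallel gripper is mounted at the origin on the work surface. World frame = base frame: x ahead of the robot, y to its left, z up, the work surface at z = 0. Lengths are in mm, angles in rad, forces in N, time in s.
With the tool pointing down it reaches from about 350 to 875 mm from the base axis. Payload 4.2 kg.
Tool frame: the origin (TCP) lies midway between the tips of the shut fingers; the grasp point (between the pads) lies 19 mm behind it (arm.hold_point_z is the distance from the TCP to the grasp point, in mm); z points along the fingers, y is the line along which they close (so a half turn about z gives the same grasp; the last joint's range is limited). The gripper opens to 85 mm and grips with 20 to 120 N. Pads are 22 mm wide; open, the fingers measure 114 mm over their backs; the gripper's body (76 mm by 85 mm) begins 54 mm behind the grasp point. The pads swing forward as they close: fully open they stand 13 mm farther back than shut.
Start: joints at [-1.067, 0.385, 0.008, 0, -1.194, -0.259], TCP at [151.494, -606.341, 231.312] pointing down, gripper open.
Joint ranges: [-3.14, 3.14], [-1.21, 2.06], [-1.07, 1.41], [-3.16, 2.05], [-2.99, -0.16], [-3.1, 3.1]. Speed limits (rad/s): [2.79, 2.79, 3.14, 3.14, 3.14, 3.14].

INTERFACE

Orientations are given as a unit quaternion [x, y, z, w].
In Python, from bench import arm, vision gives the robot as it stands. The module is installed in compiled form; this text tells all that it offers.
- The arm moves only by the tool servo_tool, never from a script. Its argument "plan" is a list of rows, each a list of 7 numbers: the shift along the world's x, y, z each as a share of 300 mm, from -1 to 1, then the turn, a rotation vector about the world's x, y, z each as a share of 2 rad, from -1 to 1, then the opening, from 0 (shut) to 1 (fully open). A call has 1 to 20 rows; each row shifts and turns the commanded pose from where the row before left it; what a row does not reach is not made up. A row lasts 1/8 s, in which the tool goes at most 62.5 mm and 10.7 degrees, less where a joint would pass 70% of its speed; a pose out of reach is approached as far as the arm can. A call with a number of a shift or a turn outside -1 to 1 is refused whole. A call with a gripper value outside its range is refused whole. The fingers move at their own pace and stop on an object; the grip force is fixed at half the most. Time passes only in rows, so rows that do not move let the fingers close. It gives the time, the measured TCP pose, the force, the opening and the grip force at its end, in the units of the state.
- arm.read_state(): the state, without advancing time (a new reading comes with each control period).
- vision.get_image(name): name is "scene" or "top" or "wrist"; returns a dict with "image" (480x640x3 uint8, red, green, blue), "z_map" (480x640 float32, mm along the optical axis (not along the pixel's ray), 0 where there is no reading), "K" (3x3 intrinsics, pixels), "world_to_cam" (4x4, takes a point from world to camera coordinates); the wrist camera has in their place "mount" (4x4, takes a point from camera to tool coordinates, whose origin is the TCP and whose axes are the flange's). Camera axes: x right, y down, z forward; pixel columns grow to the right and rows downward; lengths in mm; the calibration is good to about 2 mm. A picture is of the moment at which its call begins: read the wrist's pose just before it.
- arm.job_done(): hands the job in; it is judged then, once.
The state is a dict: "clock": time; "joints": joint angles; "joint_vel": joint speeds; "joint_efforts": joint torques, N m; "position": TCP position; "ee_rot": TCP orientation; "contact_force": force on the tool from outside, world axes, zero at the start; "wrist_torque": the same for the moment, N m; "gripper_width": finger opening in mm; "grasp_force": force on a finger pad.
Only numpy, scipy, OpenCV 4.12 (cv2) and the standard library are available. Lean on these libraries where they do the work, as an engineer would, in place of code of your own. Each camera call takes 0.05 s, during which the arm holds its last target. There are 200 camera calls.

## Working session

There is one attempt and no reset: what is moved stays moved. The work goes in short steps, Python scripts to look and compute and a tool call to move; the robot and the scene stay as the last step left them, time stands still between calls to the robot, and variables do not carry over. Pictures are saved under pics/ and viewed, at most 13 in all, crops included, and the job is handed in when it is done.

Besides the shell and the picture viewer there is one more tool, called by a JSON object that holds its "api" and its "payload", one argument or row to a line. servo_tool: Moves the arm, as the interface text tells. Its arguments: {"type":"object","properties":{"plan":{"type":"array"}},"required":["plan"]}

```bash
mkdir -p pics
cat > h.py <<'E'
import numpy as np, cv2
from bench import arm, vision
from scipy.spatial.transform import Rotation as R
def cloud(name):
    s=arm.read_state(); d=vision.get_image(name); z=d["z_map"]; K=d["K"]
    v,u=np.mgrid[:480,:640]
    P=np.stack([(u-K[0,2])/K[0,0]*z,(v-K[1,2])/K[1,1]*z,z,np.ones_like(z)],-1)
    if "world_to_cam" in d: M=np.linalg.inv(d["world_to_cam"])
    else:
        T=np.eye(4);T[:3,:3]=R.from_quat(s["ee_rot"]).as_matrix();T[:3,3]=s["position"];M=T@d["mount"]
    W=(P@M.T)[...,:3]; W[z<=0]=np.nan
    return d["image"],W,d
def save(n,im,box=None,f=1):
    if box: im=im[box[1]:box[3],box[0]:box[2]]
    cv2.imwrite("pics/"+n,cv2.resize(im[...,::-1],None,fx=f,fy=f,interpolation=cv2.INTER_CUBIC))
E
python3 - <<'E'
from h import *
im,W,d=cloud("top"); save("top.png",im); np.save("top.npy",W)
im2,W2,d=cloud("scene"); save("scene.png",im2)
s=arm.read_state(); print(s, arm.hold_point_z)
E
```

```text
{'clock': 0.1, 'joints': array([-1.06737720e+00,  3.85496338e-01,  6.76423757e-03, -4.32026569e-04,
       -1.19397504e+00, -2.58601992e-01]), 'joint_vel': array([-0.00078248, -0.00141315,  0.00067225,  0.00160707,  0.00011571,
       -0.00031989]), 'joint_efforts': array([ 5.40723777e-04, -3.93319988e+01,  1.88930243e+01,  4.19789135e+00,
       -2.60017463e-03,  4.22394706e-06]), 'position': array([ 151.38210612, -605.86163701,  230.32201392]), 'ee_rot': array([-1.22023963e-01,  9.92526674e-01,  9.61556465e-04, -1.68893082e-04]), 'contact_force': array([-1.05501038, -0.60326202,  0.41862344]), 'wrist_torque': array([-0.0369292 ,  0.02846785, -0.03450416]), 'grasp_force': 0.0, 'gripper_width': 85.61905817628319} 18.700000000000003
```

View pics/top.png

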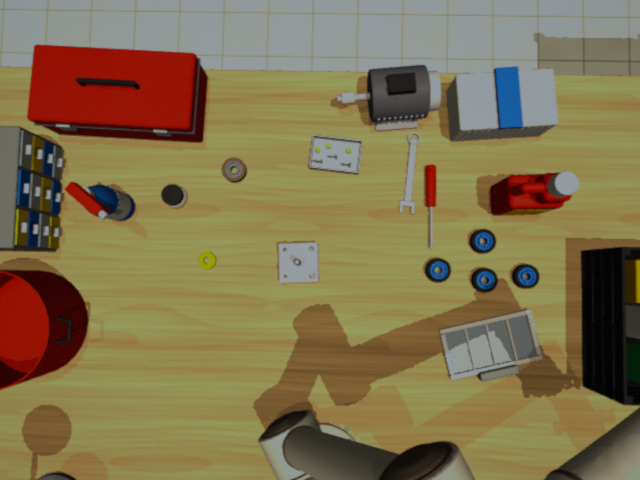

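View pics/scene.png

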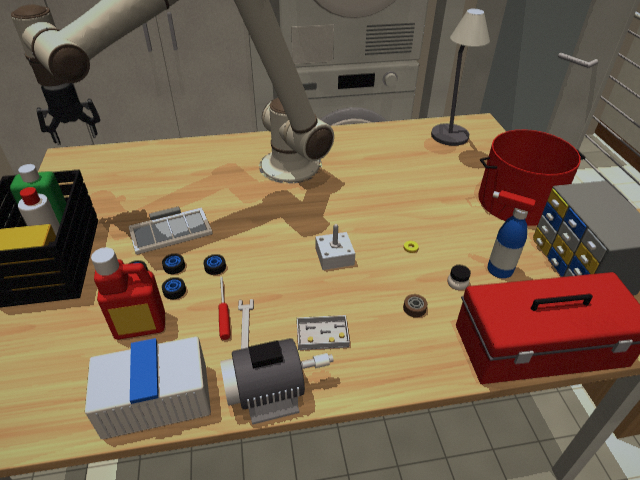

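The top view shows the robot's base at the bottom, with x up and y to the left. These could be taken for the roller (top pixels): blue hubs at (437,270), (483,240), (484,280) and (526,276), plus the grey-hubbed old one at (234,169). The one farthest to the robot's left is (437,270). The collar is at (208,260) and the block with the axle is at (298,262).

Run:
```python
from h import *
W=np.load("top.npy"); im=cv2.imread("pics/top.png")[...,::-1]
save("crop.png",im,(400,215,560,310),5)
hsv=cv2.cvtColor(np.ascontiguousarray(im),cv2.COLOR_RGB2HSV)
def cen(n,u,v,r,lo,hi):
    w=W[v-r:v+r,u-r:u+r].reshape(-1,3); m=(w[:,2]>lo)&(w[:,2]<hi); w=w[m]
    c,rad=cv2.minEnclosingCircle(w[:,:2].astype(np.float32)); print(n,m.sum(),"circ",np.round(c),round(rad,1),"mean",w.mean(0).round(1),"z",np.percentile(w[:,2],[5,50,95]).round(1))
for n,u,v,r,lo,hi in [("r1",437,270,16,15,40),("r2",483,240,16,15,40),("r3",484,280,16,15,40),("r4",526,276,16,15,40),("collar",208,260,14,5,30),("block",298,262,30,38,50),("axle",298,262,26,55,140),("axtip",298,262,26,100,140),("tbl",250,300,10,-20,20),("old",234,169,16,15,40)]: cen(n,u,v,r,lo,hi)
```

```text
r1 442 circ [ 463. -270.] 29.2 mean [ 463.1 -269.3   23.4] z [17.5 23.7 28.7]
r2 451 circ [ 534. -375.] 29.5 mean [ 533.8 -374.7   23.6] z [17.2 24.1 28.3]
r3 456 circ [ 442. -379.] 29.3 mean [ 442.4 -378.4   23.4] z [17.3 23.8 28.5]
r4 468 circ [ 453. -476.] 29.8 mean [ 453.3 -475.    23.8] z [17.  24.3 28.8]
collar 213 circ [478. 281.] 39.0 mean [474.6 279.9  10.1] z [ 5.7 10.  14.7]
block 1307 circ [474.  59.] 62.6 mean [474.2  59.2  45.2] z [41.4 45.2 49. ]
axle 40 circ [473.  60.] 8.3 mean [473.4  58.2 105.2] z [ 57.3 113.6 118.1]
axtip 32 circ [474.  59.] 6.6 mean [474.2  58.6 114. ] z [107.4 114.5 118.5]
tbl 398 circ [383. 177.] 32.1 mean [3.834e+02 1.767e+02 1.000e-01] z [-3.8  0.   4.2]
old 423 circ [694. 220.] 29.4 mean [693.5 220.2  23. ] z [17.4 23.2 27.9]
```

View pics/crop.png

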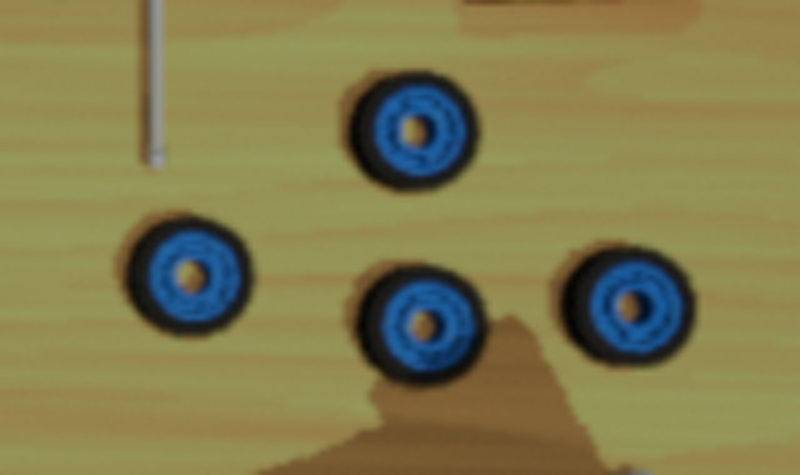

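The crop confirms it: the leftmost blue-hubbed roller, at crop (190,275), is at world (463,-270). It stands clear of its neighbours, and the screwdriver tip is about 50 mm ahead of it. I'm going to the collar first.

{"api": "servo_tool", "payload": {
  "plan": [
    [0.12, 0.16, 0.03, 0, 0, 0, 1],
    [0.12, 0.16, 0.03, 0, 0, 0, 1],
    [0.12, 0.16, 0.03, 0, 0, 0, 1],
    [0.12, 0.16, 0.03, 0, 0, 0, 1],
    [0.12, 0.16, 0.03, 0, 0, 0, 1],
    [0.12, 0.16, 0.03, 0, 0, 0, 1],
    [0.12, 0.16, 0.03, 0, 0, 0, 1],
    [0.02, 0.18, 0, 0, 0, -0.0122, 1],
    [0.02, 0.18, 0, 0, 0, -0.0122, 1],
    [0.02, 0.18, 0, 0, 0, -0.0122, 1],
    [0.02, 0.18, 0, 0, 0, -0.0122, 1],
    [0.02, 0.18, 0, 0, 0, -0.0122, 1],
    [0.02, 0.18, 0, 0, 0, -0.0122, 1],
    [0.02, 0.18, 0, 0, 0, -0.0122, 1],
    [0.02, 0.18, -0.05, 0, 0, -0.0122, 1],
    [0.02, 0.18, -0.1, 0, 0, -0.0122, 1],
    [0.04, 0.18, -0.1, 0, 0, -0.0122, 1],
    [0, 0, 0, 0, 0, 0, 1],
    [0, 0, 0, 0, 0, 0, 1]
  ]
}}

```text
clock: 2.48
position: [469.2, 269.1, 219.2]
ee_rot: [-0.001, 1.0, -0.001, -0.0]
contact_force: [0.3, -0.6, 1.4]
gripper_width: 85.4
grasp_force: 0.0
```

Run:
```python
from h import *
s=arm.read_state(); print(s["clock"],s["position"],s["ee_rot"],R.from_quat(s["ee_rot"]).as_matrix()[:,1:],s["joints"])
im,W,d=cloud("wrist"); save("w1.png",im); print(d["mount"].round(2).tolist())
hsv=cv2.cvtColor(im,cv2.COLOR_RGB2HSV)
m=(hsv[...,0]>22)&(hsv[...,0]<35)&(hsv[...,1]>190)&(hsv[...,2]>120)
for n,WW,mm in [("wrist",W,m)]:
    w=WW[mm&(WW[...,2]<25)]; print(len(w),np.nanmean(w,0),np.nanpercentile(w,[1,99],axis=0).round(1).tolist())
```

```text
2.475 [469.23570795 269.09373166 219.16165451] [-6.40898870e-04  9.99999568e-01 -5.44625296e-04 -3.94611449e-04] [[-1.28222702e-03 -7.88524458e-04]
 [ 9.99998585e-01 -1.08975593e-03]
 [-1.08874431e-03 -9.99999095e-01]] [ 8.20679433e-01  2.52201538e-01 -2.17179806e-01  1.86028470e-04
 -1.10274982e+00 -2.39027800e+00]
[[0.0, -0.95, -0.33, 83.27], [1.0, 0.0, -0.0, 0.28], [0.0, -0.33, 0.95, -141.83], [0.0, 0.0, 0.0, 1.0]]
1153 [477.7043103  283.33120682   9.01603414] [[458.5, 263.8, 6.9], [497.4, 302.7, 10.9]]
```

View pics/w1.png

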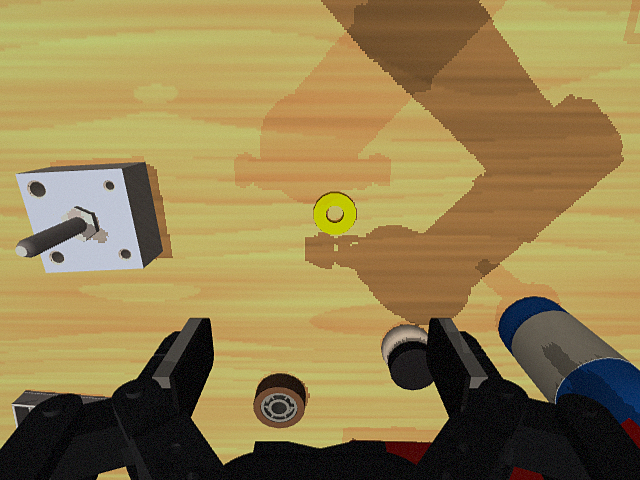

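The wrist view shows the collar at pixel (335,214), the axle and block at (85,220), and the old roller at (279,400). I'm descending onto the collar.

{"api": "servo_tool", "payload": {
  "plan": [
    [0.015, 0.024, -0.15, 0, 0, 0, 1],
    [0.014, 0.023, -0.15, 0, 0, 0, 1],
    [0, 0, -0.15, 0, 0, 0, 1],
    [0, 0, -0.12, 0, 0, 0, 1],
    [0, 0, -0.09, 0, 0, 0, 1],
    [0, 0, -0.067, 0, 0, 0, 1],
    [0, 0, 0, 0, 0, 0, 1],
    [0, 0, 0, 0, 0, 0, 0],
    [0, 0, 0, 0, 0, 0, 0],
    [0, 0, 0, 0, 0, 0, 0],
    [0, 0, 0, 0, 0, 0, 0],
    [0, 0, 0, 0, 0, 0, 0],
    [0, 0, 0, 0, 0, 0, 0]
  ]
}}

```text
clock: 4.15
position: [478.8, 283.9, 3.3]
ee_rot: [-0.001, 1.0, 0.001, 0.001]
contact_force: [-1.5, -0.4, 7.5]
gripper_width: 37.9
grasp_force: 59.3
```

{"api": "servo_tool", "payload": {
  "plan": [
    [0, 0, 0.1, 0, 0, 0, 0],
    [0, 0, 0.15, 0, 0, 0, 0],
    [0, 0, 0.15, 0, 0, 0, 0],
    [0, 0, 0.1, 0, 0, 0, 0],
    [0, 0, 0, 0, 0, 0, 0]
  ]
}}

```text
clock: 4.78
position: [479.3, 284.6, 154.9]
ee_rot: [-0.001, 1.0, 0.003, 0.003]
contact_force: [0.5, -0.3, -0.8]
gripper_width: 38.7
grasp_force: 60.4
```

Run:
```python
from h import *
s=arm.read_state(); print(s["clock"],s["position"],s["gripper_width"],s["grasp_force"])
im,W,d=cloud("wrist"); save("w2.png",im)
hsv=cv2.cvtColor(im,cv2.COLOR_RGB2HSV)
m=(hsv[...,0]>22)&(hsv[...,0]<35)&(hsv[...,1]>190)&(hsv[...,2]>120)&(W[...,2]>100)
w=W[m];print(len(w),np.nanmean(w,0),np.nanpercentile(w,[1,50,99],axis=0).round(1).tolist())
m=(W[...,2]>105)&(abs(W[...,0]-474)<25)&(abs(W[...,1]-59)<25);w=W[m];print("tip",len(w),w.mean(0) if len(w) else 0)
```

```text
4.775 [479.30160546 284.58542999 154.89971624] 38.702283085356314 60.44364854693413
3747 [475.08214414 284.18913298 160.59862091] [[459.1, 266.7, 159.2], [471.9, 283.8, 160.6], [497.3, 303.1, 161.9]]
tip 0 0
```

View pics/w2.png

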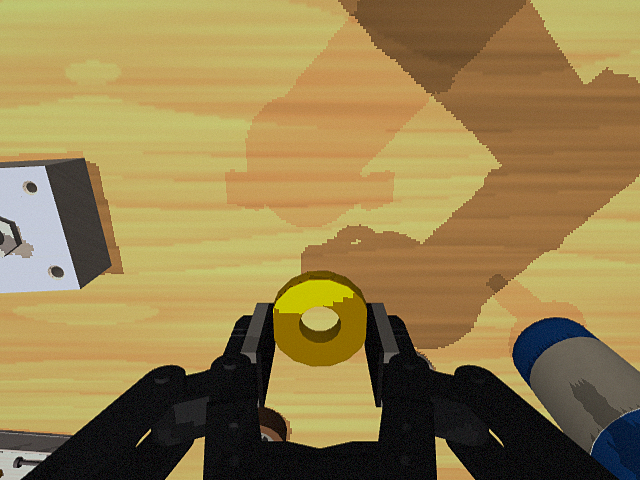

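The collar is held level, centred at pixel (320,320) between the pads. Next I'll carry it toward the axle and measure the tip with the wrist camera.

{"api": "servo_tool", "payload": {
  "plan": [
    [0, -0.12, 0.03, 0, 0, 0, 0],
    [0, -0.15, 0.03, 0, 0, 0, 0],
    [0, -0.15, 0.03, 0, 0, 0, 0],
    [-0.008, -0.12, 0.03, 0, 0, 0, 0],
    [-0.008, -0.03, 0.03, 0, 0, 0, 0],
    [0, 0, 0, 0, 0, 0, 0],
    [0, 0, 0, 0, 0, 0, 0]
  ]
}}

```text
clock: 5.7
position: [473.2, 113.2, 195.8]
ee_rot: [-0.001, 1.0, -0.0, -0.0]
contact_force: [-0.3, -0.2, -0.2]
gripper_width: 38.1
grasp_force: 60.5
```

```bash
cat >> h.py <<'E'
def tipmeas(x=474,y=59,lo=100,hi=125):
    s=arm.read_state(); print("st",round(s["clock"],2),s["position"].round(2),round(s["gripper_width"],1),s["ee_rot"].round(3))
    im,W,d=cloud("wrist")
    m=(abs(W[...,0]-x)<20)&(abs(W[...,1]-y)<20)&(W[...,2]>lo)&(W[...,2]<hi)
    w=W[m];
    if len(w):
        print("tip",len(w),"mean",w.mean(0).round(1),"p",np.percentile(w,[2,50,98],axis=0).round(1).tolist())
        t=w[w[:,2]>np.percentile(w[:,2],90)-2.5]; print("top",len(t),t.mean(0).round(1))
    return im,W,d
E
python3 - <<'E'
from h import *
im,W,d=tipmeas(); save("w3.png",im)
hsv=cv2.cvtColor(im,cv2.COLOR_RGB2HSV)
p=arm.read_state()["position"]
m=(hsv[...,0]>22)&(hsv[...,0]<35)&(hsv[...,1]>150)&(abs(W[...,2]-p[2])<12)&(abs(W[...,:2]-p[:2]).max(-1)<30)
w=W[m]-p;print("collar-tcp",len(w),np.nanpercentile(w,[1,50,99],axis=0).round(1).tolist())
m=(abs(W[...,2]-45)<4)&(abs(W[...,0]-474)<70)&(abs(W[...,1]-59)<70); print("block",cv2.minAreaRect(W[m][:,:2].astype(np.float32)))
# shaft slices
for a,b in[(60,75),(75,90),(90,105),(105,120)]:
    m=(W[...,2]>a)&(W[...,2]<b)&(abs(W[...,0]-474)<18)&(abs(W[...,1]-59)<18);print(a,m.sum(),W[m].mean(0).round(1) if m.any() else 0)
E
```

```text
st 5.7 [473.22 113.18 195.79] 38.1 [-0.001  1.    -0.    -0.   ]
tip 436 mean [474.9  63.1 111. ] p [[470.3, 56.4, 101.2], [474.3, 63.3, 111.9], [481.6, 68.5, 116.0]]
top 184 [476.4  62.3 114.7]
collar-tcp 4309 [[-21.0, -18.1, -1.7], [-7.2, -0.4, 5.7], [17.9, 18.7, 7.1]]
block ((477.1510314941406, 61.47026824951172), (90.51998901367188, 90.56655883789062), 2.9882001876831055)
60 123 [472.5  64.4  67.8]
75 138 [472.5  64.5  82.9]
90 168 [472.5  64.6  97.8]
105 376 [475.2  62.9 112.3]
```

View pics/w3.png

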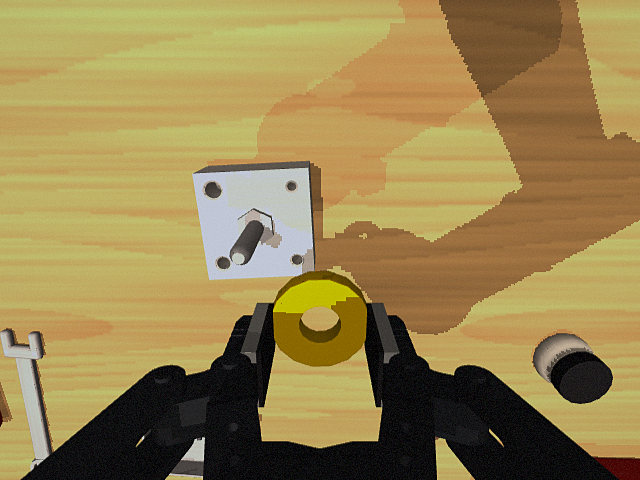

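In the wrist frame the axle tip is at about (477,62), seen at pixel (240,258), and the collar sits 1.5 mm off the TCP. I'm moving over the axle and entering slowly.

{"api": "servo_tool", "payload": {
  "plan": [
    [0.008, -0.1, 0, 0, 0, 0, 0],
    [0.008, -0.072, -0.05, 0, 0, 0, 0],
    [0, 0, -0.1, 0, 0, 0, 0],
    [0, 0, -0.086, 0, 0, 0, 0],
    [0, 0, 0, 0, 0, 0, 0],
    [0, 0, 0, 0, 0, 0, 0]
  ]
}}

```text
clock: 6.5
position: [478.9, 61.5, 126.2]
ee_rot: [-0.001, 1.0, 0.0, 0.001]
contact_force: [-0.5, 0.1, 0.9]
gripper_width: 38.3
grasp_force: 60.5
```

Run:
```python
from h import *
im,W,d=tipmeas(lo=50,hi=140); save("w4.png",im,(200,200,440,420),2)
```

```text
st 6.5 [478.86  61.51 126.22] 38.3 [-0.001  1.     0.     0.001]
tip 7139 mean [474.6  60.6 125.2] p [[458.0, 42.6, 55.9], [472.4, 60.7, 131.8], [492.9, 78.0, 134.9]]
top 5401 [475.6  60.3 132.1]
```

View pics/w4.png

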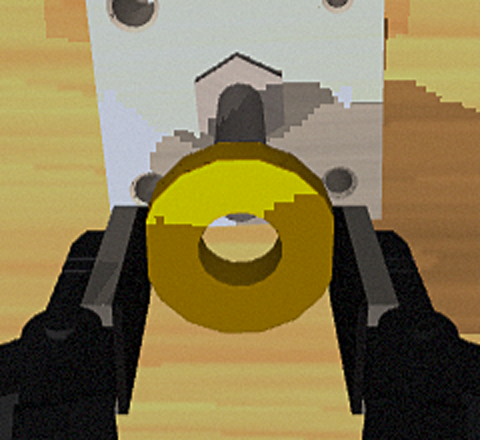

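The axle tip shows through the bore, centred across at crop (238,215) and at the far edge as the slanted view predicts. I'm going down.

{"api": "servo_tool", "payload": {
  "plan": [
    [0, 0, -0.02, 0, 0, 0, 0],
    [0, 0, -0.02, 0, 0, 0, 0],
    [0, 0, -0.02, 0, 0, 0, 0],
    [0, 0, -0.02, 0, 0, 0, 0],
    [0, 0, 0, 0, 0, 0, 0]
  ]
}}

```text
clock: 7.18
position: [477.7, 60.6, 101.0]
ee_rot: [-0.0, 1.0, -0.0, -0.001]
contact_force: [-0.0, -0.5, 0.8]
gripper_width: 38.3
grasp_force: 60.5
```

{"api": "servo_tool", "payload": {
  "plan": [
    [0, 0, -0.03, 0, 0, 0, 0],
    [0, 0, -0.03, 0, 0, 0, 0],
    [0, 0, -0.03, 0, 0, 0, 0],
    [0, 0, -0.03, 0, 0, 0, 0],
    [0, 0, -0.02, 0, 0, 0, 0],
    [0, 0, -0.01, 0, 0, 0, 0],
    [0, 0, 0, 0, 0, 0, 0]
  ]
}}

```text
clock: 8.05
position: [478.1, 60.8, 56.5]
ee_rot: [-0.0, 1.0, -0.0, -0.0]
contact_force: [1.2, 0.1, -1.6]
gripper_width: 38.2
grasp_force: 60.5
```

{"api": "servo_tool", "payload": {
  "plan": [
    [0, 0, -0.006, 0, 0, 0, 0],
    [0, 0, 0, 0, 0, 0, 1],
    [0, 0, 0, 0, 0, 0, 1],
    [0, 0, 0, 0, 0, 0, 1],
    [0, 0, 0, 0, 0, 0, 1],
    [0, 0, 0.1, 0, 0, 0, 1],
    [0, 0, 0.15, 0, 0, 0, 1],
    [0, 0, 0.15, 0, 0, 0, 1],
    [0, -0.05, 0.1, 0, 0, 0, 1],
    [0, -0.15, 0, 0, 0, 0, 1],
    [0, 0, 0, 0, 0, 0, 1],
    [0, 0, 0, 0, 0, 0, 1]
  ]
}}

```text
clock: 9.55
position: [478.0, 0.7, 204.7]
ee_rot: [-0.0, 1.0, 0.0, -0.0]
contact_force: [-0.2, -0.6, 0.9]
gripper_width: 85.1
grasp_force: 0.0
```

Run:
```python
from h import *
im,W,d=tipmeas(x=477,y=62)
hsv=cv2.cvtColor(im,cv2.COLOR_RGB2HSV)
m=(hsv[...,0]>22)&(hsv[...,0]<35)&(hsv[...,1]>150)&(W[...,2]>40)&(W[...,2]<110)
w=W[m];print("collar",len(w),np.nanpercentile(w,[1,50,99],axis=0).round(1).tolist())
```

```text
st 9.55 [477.98   0.74 204.67] 85.1 [-0.  1.  0. -0.]
tip 416 mean [474.9  60.2 111. ] p [[470.2, 54.9, 100.7], [474.5, 59.9, 111.9], [481.7, 67.2, 116.3]]
top 170 [476.3  61.2 114.9]
collar 1267 [[457.8, 41.3, 57.0], [471.5, 56.6, 59.1], [495.7, 80.4, 60.7]]
```

The collar is home, with its top at z≈60. Now the roller.

{"api": "servo_tool", "payload": {
  "plan": [
    [-0.01, -0.18, 0.01, 0, 0, 0, 1],
    [-0.01, -0.18, 0.01, 0, 0, 0, 1],
    [-0.01, -0.18, 0.01, 0, 0, 0, 1],
    [-0.01, -0.18, 0.01, 0, 0, 0, 1],
    [-0.01, -0.18, 0.01, 0, 0, 0, 1],
    [0, 0, 0, 0, 0, 0, 1],
    [0, 0, 0, 0, 0, 0, 1]
  ]
}}

```text
clock: 10.48
position: [463.2, -268.6, 219.2]
ee_rot: [-0.001, 1.0, 0.0, -0.001]
contact_force: [-0.8, 0.6, 0.3]
gripper_width: 85.3
grasp_force: 0.0
```

Run:
```python
from h import *
s=arm.read_state();print(s["position"],s["ee_rot"].round(4))
im,W,d=cloud("wrist"); save("w5.png",im)
hsv=cv2.cvtColor(im,cv2.COLOR_RGB2HSV)
c=np.array([465,-268]);rr=np.hypot(W[...,0]-c[0],W[...,1]-c[1])
m=(rr<42)&(W[...,2]>20)&(W[...,2]<28); w=W[m]
print(len(w),cv2.minEnclosingCircle(w[:,:2].astype(np.float32)),np.percentile(w,[1,50,99],axis=0).round(1).tolist())
m=(rr<42)&(hsv[...,0]>95)&(hsv[...,0]<125)&(hsv[...,1]>150)&(W[...,2]>18); w=W[m]
print("hub",len(w),cv2.minEnclosingCircle(w[:,:2].astype(np.float32)))
```

```text
[ 463.16858696 -268.62185512  219.21722476] [-5.e-04  1.e+00  3.e-04 -5.e-04]
2347 ((465.97802734375, -267.28173828125), 28.903287887573242) [[438.7, -294.5, 20.4], [464.8, -267.1, 22.8], [492.8, -240.4, 24.7]]
hub 1986 ((455.965576171875, -267.51605224609375), 40.69987106323242)
```

View pics/w5.png

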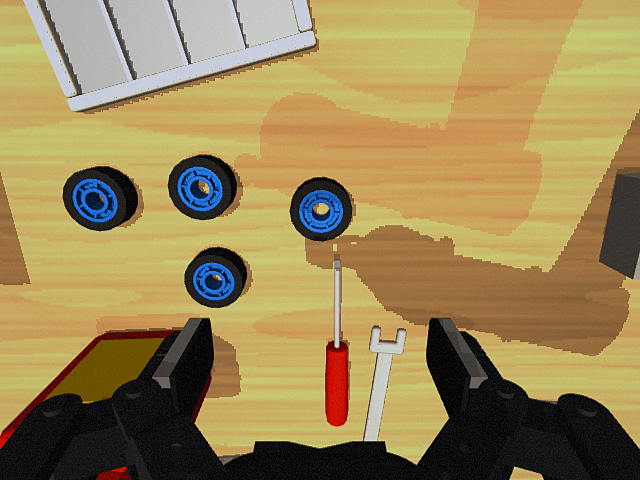

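The target roller is at pixel (321,209), world (466,-267), with the screwdriver tip clear at (337,255). I'm grasping it.

{"api": "servo_tool", "payload": {
  "plan": [
    [0.005, 0.002, -0.15, 0, 0, 0, 1],
    [0.0043, 0.0023, -0.15, 0, 0, 0, 1],
    [0, 0, -0.15, 0, 0, 0, 1],
    [0, 0, -0.12, 0, 0, 0, 1],
    [0, 0, -0.09, 0, 0, 0, 1],
    [0, 0, -0.05, 0, 0, 0, 1],
    [0, 0, 0, 0, 0, 0, 1],
    [0, 0, 0, 0, 0, 0, 0],
    [0, 0, 0, 0, 0, 0, 0],
    [0, 0, 0, 0, 0, 0, 0],
    [0, 0, 0, 0, 0, 0, 0],
    [0, 0, 0, 0, 0, 0, 0]
  ]
}}

```text
clock: 12.02
position: [467.1, -268.2, 8.8]
ee_rot: [-0.001, 1.0, -0.0, 0.002]
contact_force: [-0.8, 2.4, 5.2]
gripper_width: 54.9
grasp_force: 63.0
```

{"api": "servo_tool", "payload": {
  "plan": [
    [0, 0, 0.05, 0, 0, 0, 0],
    [0, 0, 0.15, 0, 0, 0, 0],
    [0, 0, 0.18, 0, 0, 0, 0],
    [0, 0, 0.18, 0, 0, 0, 0],
    [0, 0, 0.1, 0, 0, 0, 0],
    [0.005, 0.18, 0, 0, 0, 0, 0],
    [0.005, 0.18, 0, 0, 0, 0, 0],
    [0.005, 0.18, 0, 0, 0, 0, 0],
    [0.005, 0.18, 0, 0, 0, 0, 0],
    [0.005, 0.18, 0, 0, 0, 0, 0],
    [0, 0, 0, 0, 0, 0, 0],
    [0, 0, 0, 0, 0, 0, 0]
  ]
}}

```text
clock: 13.52
position: [473.1, 2.0, 205.5]
ee_rot: [-0.001, 1.0, 0.0, 0.0]
contact_force: [-0.8, -0.4, -1.5]
gripper_width: 55.1
grasp_force: 64.0
```

Run:
```python
from h import *
im,W,d=tipmeas(x=477,y=62); save("w6.png",im)
p=arm.read_state()["position"]; w=W-p
m=(np.hypot(w[...,0],w[...,1])<40)&(w[...,2]>-25)&(w[...,2]<40)
hsv=cv2.cvtColor(im,cv2.COLOR_RGB2HSV)
b=m&(hsv[...,0]>95)&(hsv[...,0]<125)&(hsv[...,1]>150)
print("hub-tcp",b.sum(),np.percentile(w[b],[1,50,99],axis=0).round(1).tolist())
for z in range(0,30,3): 
    q=m&(abs(w[...,2]-z)<1.5); print(z,q.sum(),np.percentile(w[q],[1,99],axis=0).round(1)[:,:2].tolist() if q.any() else 0)
m=(abs(W[...,2]-45)<4)&(abs(W[...,0]-477)<70)&(abs(W[...,1]-61)<70); print("block",cv2.minAreaRect(W[m][:,:2].astype(np.float32)))
```

```text
st 13.53 [473.07   2.05 205.5 ] 55.1 [-0.001  1.     0.     0.   ]
tip 409 mean [474.8  60.3 111. ] p [[470.1, 54.9, 100.8], [474.4, 60.1, 111.9], [481.3, 67.2, 115.9]]
top 170 [476.2  61.2 114.7]
hub-tcp 7658 [[-24.9, -26.6, -6.1], [2.0, 1.0, 13.0], [19.4, 28.3, 30.5]]
0 453 [[-29.6, -24.9], [8.0, 25.7]]
3 472 [[-29.5, -24.6], [8.0, 24.8]]
6 930 [[-29.3, -28.2], [13.5, 29.2]]
9 1647 [[-29.4, -32.2], [16.3, 33.7]]
12 3354 [[-29.3, -35.6], [20.4, 34.5]]
15 9691 [[-28.3, -28.7], [26.0, 28.7]]
18 391 [[-10.8, -39.2], [11.0, 39.0]]
21 439 [[-10.7, -39.1], [11.3, 39.1]]
24 442 [[-10.8, -39.0], [11.1, 39.2]]
27 474 [[-10.8, -39.2], [11.2, 39.2]]
block ((477.175048828125, 61.932411193847656), (90.92877960205078, 90.49779510498047), 2.9542765617370605)
```

View pics/w6.png

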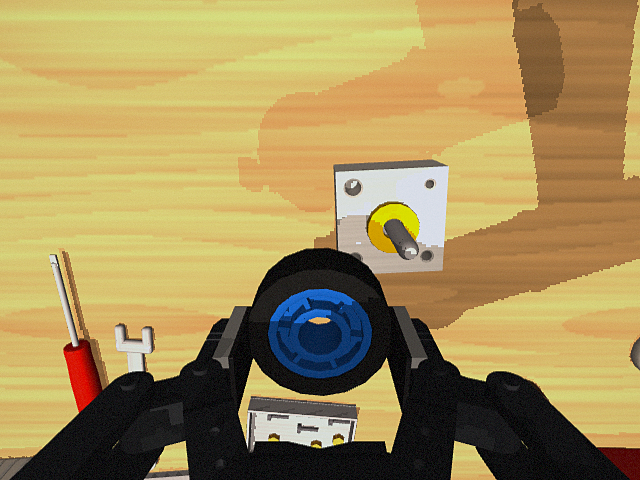

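The roller is held level, with its hub at pixel (320,330), and the collar is seen home on the axle at (395,230). I'm going over the axle.

{"api": "servo_tool", "payload": {
  "plan": [
    [0.009, 0.1, 0, 0, 0, 0, 0],
    [0.008, 0.098, -0.05, 0, 0, 0, 0],
    [0, 0, -0.1, 0, 0, 0, 0],
    [0, 0, -0.067, 0, 0, 0, 0],
    [0, 0, 0, 0, 0, 0, 0],
    [0, 0, 0, 0, 0, 0, 0]
  ]
}}

```text
clock: 14.32
position: [479.3, 60.8, 140.7]
ee_rot: [0.0, 1.0, 0.0, 0.001]
contact_force: [-0.3, -0.1, -1.9]
gripper_width: 54.8
grasp_force: 64.1
```

Run:
```python
from h import *
im,W,d=tipmeas(x=477,y=62); save("w7.png",im,(220,200,420,420),2)
```

```text
st 14.32 [479.27  60.84 140.65] 54.8 [0.    1.    0.    0.001]
```

View pics/w7.png

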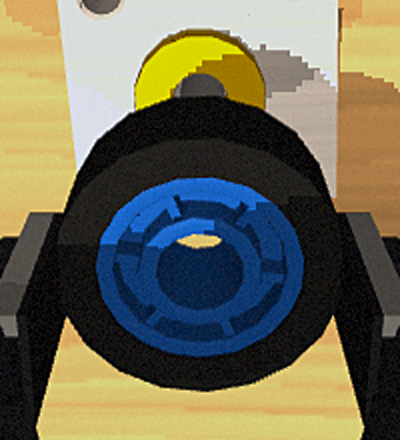

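The axle base, at crop (202,85), lines up with the bore at (200,265). I'm descending.

{"api": "servo_tool", "payload": {
  "plan": [
    [-0.003, 0, -0.02, 0, 0, 0, 0],
    [0, 0, -0.02, 0, 0, 0, 0],
    [0, 0, -0.02, 0, 0, 0, 0],
    [0, 0, -0.02, 0, 0, 0, 0],
    [0, 0, -0.02, 0, 0, 0, 0],
    [0, 0, -0.01, 0, 0, 0, 0],
    [0, 0, 0, 0, 0, 0, 0]
  ]
}}

```text
clock: 15.25
position: [477.5, 61.4, 106.4]
ee_rot: [-0.0, 1.0, -0.0, -0.0]
contact_force: [-0.0, 0.6, -1.1]
gripper_width: 55.2
grasp_force: 64.1
```

{"api": "servo_tool", "payload": {
  "plan": [
    [0, 0, -0.03, 0, 0, 0, 0],
    [0, 0, -0.03, 0, 0, 0, 0],
    [0, 0, -0.03, 0, 0, 0, 0],
    [0, 0, -0.02, 0, 0, 0, 0],
    [0, 0, -0.008, 0, 0, 0, 0],
    [0, 0, 0, 0, 0, 0, 0],
    [0, 0, 0, 0, 0, 0, 0]
  ]
}}

```text
clock: 16.12
position: [477.8, 61.6, 71.6]
ee_rot: [-0.0, 1.0, 0.0, 0.0]
contact_force: [-0.4, -0.5, -0.2]
gripper_width: 54.7
grasp_force: 64.1
```

{"api": "servo_tool", "payload": {
  "plan": [
    [0, 0, -0.008, 0, 0, 0, 0],
    [0, 0, 0, 0, 0, 0, 1],
    [0, 0, 0, 0, 0, 0, 1],
    [0, 0, 0, 0, 0, 0, 1],
    [0, 0, 0, 0, 0, 0, 1],
    [0, 0, 0.1, 0, 0, 0, 1],
    [0, 0, 0.15, 0, 0, 0, 1],
    [0, 0, 0.15, 0, 0, 0.0873, 1],
    [0, 0, 0, 0, 0, 0.0873, 1],
    [0, 0, 0, 0, 0, 0.0873, 1],
    [0, 0, 0, 0, 0, 0.0873, 1],
    [0, 0, 0, 0, 0, 0.0873, 1],
    [0, 0, 0, 0, 0, 0.0873, 1],
    [0, 0, 0, 0, 0, 0.0873, 1],
    [0, 0, 0, 0, 0, 0.0873, 1],
    [0, 0, 0, 0, 0, 0.0873, 1],
    [0, 0, 0, 0, 0, 0, 1],
    [0, 0, 0, 0, 0, 0, 1]
  ]
}}

```text
clock: 18.38
position: [477.6, 61.5, 188.9]
ee_rot: [-0.707, 0.707, 0.0, -0.0]
contact_force: [0.3, 0.1, -0.0]
gripper_width: 85.7
grasp_force: 0.0
```

Run:
```python
from h import *
im,W,d=tipmeas(x=477,y=62,lo=90)
print(arm.read_state()["joints"].round(2))
m=(np.hypot(W[...,0]-477,W[...,1]-61)<40)&(W[...,2]>70)&(W[...,2]<92);w=W[m]
print("roller",len(w),np.percentile(w,[1,50,99],axis=0).round(1).tolist(), cv2.minEnclosingCircle(w[w[:,2]>80][:,:2].astype(np.float32)))
```

```text
st 18.38 [477.55  61.48 188.9 ] 85.7 [-0.707  0.707  0.    -0.   ]
tip 547 mean [477.2  58.8 108.3] p [[470.7, 54.7, 91.2], [477.5, 58.0, 110.8], [483.7, 66.0, 115.8]]
top 195 [477.2  60.8 114.7]
[ 0.47  0.18 -0.4  -0.   -0.99 -0.47]
roller 4785 [[450.3, 33.2, 72.4], [476.8, 56.9, 82.6], [503.8, 88.1, 87.1]] ((477.1498718261719, 61.46675491333008), 29.166824340820312)
```

The roller is home, with its top at about 84. I'm yawing so the fingers close in the arm's own plane, then pinching the bare end just above the roller.

{"api": "servo_tool", "payload": {
  "plan": [
    [0, 0, -0.05, 0, 0, 0.0783, 1],
    [0, 0, -0.08, 0, 0, 0.0783, 1],
    [0, 0, -0.08, 0, 0, 0.0783, 1],
    [0, 0, -0.08, 0, 0, 0, 1],
    [0, 0, -0.04, 0, 0, 0, 1],
    [0, 0, -0.015, 0, 0, 0, 1],
    [0, 0, 0, 0, 0, 0, 1],
    [0, 0, 0, 0, 0, 0, 0],
    [0, 0, 0, 0, 0, 0, 0],
    [0, 0, 0, 0, 0, 0, 0],
    [0, 0, 0, 0, 0, 0, 0],
    [0, 0, 0, 0, 0, 0, 0],
    [0, 0, 0, 0, 0, 0, 0],
    [0, 0, 0, 0, 0, 0, 0]
  ]
}}

```text
clock: 20.18
position: [477.5, 61.3, 85.6]
ee_rot: [0.853, -0.523, -0.0, 0.0]
contact_force: [-2.1, -0.2, 3.9]
gripper_width: 11.9
grasp_force: 58.7
```

Run:
```python
from h import *
s=arm.read_state(); print(s["position"],s["gripper_width"],s["contact_force"],s["joints"].round(2),s["wrist_torque"])
```

```text
[477.45942874  61.33083081  85.62589547] 11.886093876282372 [-2.06353309 -0.20258358  3.89809092] [ 0.47  0.31 -0.53  0.   -0.73  0.  ] [-0.15865703  0.59928203 -0.02070175]
```

{"api": "servo_tool", "payload": {
  "plan": [
    [0, 0, 0.02, 0, 0, 0, 0],
    [0, 0, 0.04, 0, 0, 0, 0],
    [0, 0, 0.06, 0, 0, 0, 0],
    [0, 0, 0.08, 0, 0, 0, 0],
    [0, 0, 0.1, 0, 0, 0, 0],
    [0, 0, 0.1, 0, 0, 0, 0],
    [0, 0, 0.1, 0, 0, 0, 0],
    [0, 0, 0.1, 0, 0, 0, 0],
    [0, 0, 0.1, 0, 0, 0, 0],
    [0, 0, 0.08, 0, 0, 0, 0],
    [0, 0, 0.06, 0, 0, 0, 0],
    [0, 0, 0.04, 0, 0, 0, 0],
    [0, 0, 0, 0, 0, 0, 0]
  ]
}}

```text
clock: 21.8
position: [477.7, 61.6, 350.1]
ee_rot: [0.853, -0.523, 0.0, -0.001]
contact_force: [-0.4, -0.1, -3.2]
gripper_width: 12.0
grasp_force: 58.7
```

{"api": "servo_tool", "payload": {
  "plan": [
    [0, 0, 0, -0.009, 0.018, 0, 0],
    [0, 0, 0, -0.0185, 0.0365, 0, 0],
    [0, 0, 0, -0.0185, 0.0365, 0, 0],
    [0, 0, 0, -0.0185, 0.0365, 0, 0],
    [0, 0, 0, -0.0185, 0.0365, 0, 0],
    [0, 0, 0, 0, 0, 0, 0]
  ]
}}

```text
clock: 22.55
position: [478.1, 62.1, 347.0]
ee_rot: [0.838, -0.514, -0.097, 0.157]
contact_force: [0.0, 0.4, -2.5]
gripper_width: 11.9
grasp_force: 58.8
```

Run:
```python
from h import *
s=arm.read_state(); print(s["position"],s["gripper_width"],s["contact_force"],s["joints"].round(2),R.from_quat(s["ee_rot"]).as_matrix()[:,2])
```

```text
[478.144275    62.09532036 346.99633221] 11.931661079235226 [ 9.80962662e-05  3.89931478e-01 -2.54942919e+00] [ 0.47  0.27  0.07 -0.   -1.75  0.  ] [-0.32352685 -0.16282839 -0.93210369]
```

{"api": "servo_tool", "payload": {
  "plan": [
    [0, 0, 0, -0.018, 0.0357, 0, 0],
    [0, 0, 0, -0.018, 0.0357, 0, 0],
    [0, 0, 0, -0.018, 0.0357, 0, 0],
    [0, 0, 0, -0.018, 0.0357, 0, 0],
    [0, 0, 0, -0.018, 0.0357, 0, 0],
    [0, 0, 0, -0.018, 0.0357, 0, 0],
    [0, 0, 0, -0.018, 0.0357, 0, 0],
    [0, 0, 0, -0.018, 0.0357, 0, 0],
    [0, 0, 0, -0.018, 0.0357, 0, 0],
    [0, 0, 0, -0.018, 0.0357, 0, 0],
    [0, 0, 0, -0.009, 0.018, 0, 0],
    [0, 0, 0, 0, 0, 0, 0],
    [0, 0, 0, 0, 0, 0, 0],
    [0, 0, 0, 0, 0, 0, 0],
    [0, 0, 0, 0, 0, 0, 0]
  ]
}}

```text
clock: 24.42
position: [477.5, 61.4, 349.8]
ee_rot: [0.702, -0.43, -0.298, 0.482]
contact_force: [0.9, -0.3, -1.9]
gripper_width: 11.7
grasp_force: 59.0
```

Run:
```python
from h import *
s=arm.read_state(); print(s["position"],s["gripper_width"],s["contact_force"],s["joints"].round(2),abs(s["joint_vel"]).max(),R.from_quat(s["ee_rot"]).as_matrix()[:,2])
im,W,d=cloud("wrist"); save("a.png",im); im2,_,_=cloud("scene")
a=cv2.resize(im[150:430,160:480],(480,420)); b=cv2.resize(im2[0:300,150:450],(320,320)); b=cv2.copyMakeBorder(b,0,100,0,0,0)
save("fin.png",np.hstack([a,b]))
```

```text
[477.51595869  61.4480053  349.83888832] 11.732638783141647 [ 0.93649344 -0.26507982 -1.89506469] [ 0.47  0.65  0.27  0.   -2.4   0.01] 0.004338946983946747 [-0.83388094 -0.42099538 -0.35693901]
```

View pics/fin.png

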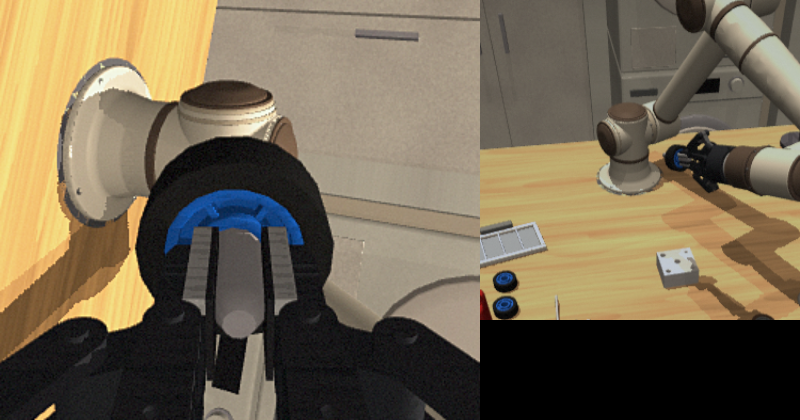

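The roller sits square on the axle at left-panel pixel (235,240), with the bare end between the pads, and the block is empty. I'll tilt about 5° nearer level, settle, and hand in.

{"api": "servo_tool", "payload": {
  "plan": [
    [0, 0, 0, -0.009, 0.018, 0, 0],
    [0, 0, 0, -0.009, 0.018, 0, 0],
    [0, 0, 0, 0, 0, 0, 0],
    [0, 0, 0, 0, 0, 0, 0],
    [0, 0, 0, 0, 0, 0, 0],
    [0, 0, 0, 0, 0, 0, 0],
    [0, 0, 0, 0, 0, 0, 0],
    [0, 0, 0, 0, 0, 0, 0]
  ]
}}

```text
clock: 25.52
position: [477.6, 61.5, 349.5]
ee_rot: [0.682, -0.418, -0.316, 0.511]
contact_force: [0.6, 1.1, -2.4]
gripper_width: 12.0
grasp_force: 59.1
```

Run:
```python
from h import *
s=arm.read_state(); M=R.from_quat(s["ee_rot"]).as_matrix(); print(M[:,2],abs(s["joint_vel"]).max(),s["gripper_width"])
im,W,d=cloud("wrist"); w=(W-s["position"])@M
hsv=cv2.cvtColor(im,cv2.COLOR_RGB2HSV)
m=(np.hypot(w[...,0],w[...,1])<30)&(hsv[...,0]>95)&(hsv[...,0]<125)&(hsv[...,1]>150)&(w[...,2]>-5)
p=w[m]; print("roller face in tool z",len(p),np.percentile(p[:,2],[5,50,95]))
A=np.c_[p[:,:2],np.ones(len(p))]; print(np.linalg.lstsq(A,p[:,2],rcond=None)[0])
print(arm.job_done())
```

```text
[-0.85721878 -0.43262845 -0.27930017] 0.0026939326197131575 12.030427173200387
roller face in tool z 2014 [0.63030905 2.2593021  8.31008574]
[-0.0415389  -0.03753714  3.85012179]
the job is handed in; nothing more can be done
None
```

The job is handed in at about 25.5 s: the collar and then the blue-hubbed roller are on the axle, which is held still about 16° from level with the gripper at 350 mm; the collar was hidden in the last picture, so I only saw it home before the roller covered it.

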